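# Find the pocketed heel block and clamp it

## Task

One of the three heel blocks on the bench mat has a pocket milled in its underside; one has already been turned over and is plain. Turn the others over until you have found it, lay that one on the middle of the clamping fixture's plate with its pocket up, and swing the clamp arm down until its foot sits on the floor of the pocket. Leave the other two on the bench off the fixture, either way up, and do not disturb the other things on the bench.

Things in the scene. Friction and masses are not known exactly. Their poses are not given: they have to be found in the camera images.
- block_a_mid (a point): The already checked one of three outwardly identical heel blocks: 90 mm long (x) x 56 mm wide (y) x 36 mm thick (z), about 0.16 kg; one half of the thickness pale wood (z+), the other grey plastic (z-, the underside). This point is its centre. It starts turned over (its z down, flat grey underside up, no pocket): not the one wanted.
- block_b_mid (a point): A heel block not yet checked, size as block_a_mid, this point its centre; starts wood up, z up, grey underside down; z points down when turned over. It or block_c_mid (the names do not tell which) has a pocket amid its underside: 50 mm (x) x 38 mm (y), 14 mm deep, closed all round. Stood on end (footing 36 x 56 mm) a block is stable and can be pushed over.
- block_c_mid (a point): The other heel block not yet checked, in all as block_b_mid. Either of the two may be the one with the pocket; the other's underside is flat.
- fixture: Fixture fixed to the bench: steel plate 120 mm (its x) x 190 mm (y, from -75 to +115 mm) x 6 mm thick. Origin on the bench, under the spot where the clamp foot comes down. z up. The hinge axis lies along x at y = +95 mm, z = 52 mm, between two 62 mm tall blue posts 52 mm apart over all.
- clamp (a joint): Clamp arm hinge, rad: 0 = arm level, pointing along the fixture's -y, foot at the plate's middle, 20 mm over the plate; grows as the arm swings up; about 1.6 = upright, as at the start. Stays where it is left (needs about 2 N at the paddle). With the foot on the pocket's floor it reads about 0.02, on a flat block about 0.16.
- clamp_paddle (a point): Centre of the black paddle (44 x 36 x 12 mm) at the free end of the clamp arm, 140 mm from the hinge axis; push here. Arm: blue bar 18 mm wide, 12 mm thick; its round foot (18 mm across, 95 mm from the hinge) reaches 20 mm below the bar. Axes as the fixture's when the arm is level.
- tape_mid (a point): Bystander: yellow roll core lying flat, 84 mm across, 25 mm high; its centre.
- glue_mid (a point): Bystander: white bottle standing upright, 64 mm across, 170 mm high; its centre.
- tin_mid (a point): Bystander: metal tin standing upright, 90 mm across, 90 mm high; its centre.
- hammer_mid (a point): Bystander: hammer lying flat, 240 mm long along its x, head to +x; a point near the middle of its length. Its head rises to about 30 mm.
- scraper_mid (a point): Bystander: spatula-like scraper lying flat, 200 mm long along its x; a point near the middle.

How it is judged (in metres and radians):
At the end, for the whole second after the job is handed in: A block lies flat, underside up, on the middle of the plate (within 24 mm) with the clamp foot down in its pocket (clamp joint under 0.07 rad, which a flat block prevents); the other two lie on the bench off the plate, either way up; no bystander has been moved over 40 mm (value of joint clamp below 0.07 rad and ((horizontal distance between block_b_mid and fixture below 0.024 m and z of block_b_mid in the frame of fixture between 0.018 and 0.03 m and angle between block_b_mid's own z axis and vertical above 3 rad and not (x of block_a_mid in the frame of fixture between -0.06 and 0.06 m and y of block_a_mid in the frame of fixture between -0.075 and 0.115 m) and height (world z) of each of block_a_mid, block_c_mid below 0.06 m and not (x of block_c_mid in the frame of fixture between -0.06 and 0.06 m and y of block_c_mid in the frame of fixture between -0.075 and 0.115 m)) or (horizontal distance between block_c_mid and fixture below 0.024 m and z of block_c_mid in the frame of fixture between 0.018 and 0.03 m and angle between block_c_mid's own z axis and vertical above 3 rad and not (x of block_a_mid in the frame of fixture between -0.06 and 0.06 m and y of block_a_mid in the frame of fixture between -0.075 and 0.115 m) and height (world z) of each of block_a_mid, block_b_mid below 0.06 m and not (x of block_b_mid in the frame of fixture between -0.06 and 0.06 m and y of block_b_mid in the frame of fixture between -0.075 and 0.115 m)))); the robot touches nothing.
It fails at once if the tape on the bench is disturbed (moved more than 40 mm) (distance of tape_mid from where it was at the start of the episode above 0.04 m).
It fails at once if the glue on the bench is disturbed (moved more than 40 mm) (distance of glue_mid from where it was at the start of the episode above 0.04 m).
It fails at once if the tin on the bench is disturbed (moved more than 40 mm) (distance of tin_mid from where it was at the start of the episode above 0.04 m).
It fails at once if the hammer on the bench is disturbed (moved more than 40 mm) (distance of hammer_mid from where it was at the start of the episode above 0.04 m).
It fails at once if the scraper on the bench is disturbed (moved more than 40 mm) (distance of scraper_mid from where it was at the start of the episode above 0.04 m).
It also fails if it takes over 72 s, if anything falls off the work surface, if the arm or the gripper's body presses on something with over 40 N, if the wrist force passes 120 N, or if a joint passes its speed limit or range.

## Robot

A 6-joint arm with a two-finger parallel gripper is mounted at the origin on the work surface. World frame = base frame: x ahead of the robot, y to its left, z up, the work surface at z = 0. Lengths are in mm, angles in degrees, forces in N, time in s.
With the tool pointing down it reaches from about 300 to 850 mm from the base axis. Payload 4.2 kg.
Tool frame: the origin (TCP) lies on the front face of the gripper's body, between the roots of the fingers; the fingertips stand 78 mm ahead of it and the grasp point (between the pads) lies 60 mm ahead of it; x points along the fingers, y is the direction in which the jaws open and shut, and the axes are right-handed (so a half turn about x gives the same grasp; the last joint's range is limited). The gripper opens to 91 mm and grips with 3 to 60 N. Pads are 32 mm wide; open, the fingers measure 118 mm over their backs; the gripper's body (76 mm by 178 mm) begins 60 mm behind the grasp point.
Start: joints at [-77.464, 18.312, 89.639, -0, 72.044, -1.146], TCP at [136.009, -558.692, 292.276] pointing down, gripper open.
Joint ranges: [-177.97, 177.97], [-48.28, 115.42], [12.27, 149.76], [-77.06, 257.06], [2.81, 150.46], [-146.56, 146.56]. Speed limits (degrees/s): [147.25, 147.25, 180, 180, 180, 180].

## Interface

Orientations are given as [roll, pitch, yaw] about the fixed x, y, z axes, in that order (R = Rz(yaw) Ry(pitch) Rx(roll)).
In Python, from workcell import status, viewer, env gives the robot as it stands. The module is installed in compiled form; this text tells all that it offers.
- The arm moves only by the tool move_arm, never from a script. Its argument "moves" is a list of rows, each a list of 3 entries, a list of its own where there are three numbers: the shift along the tool's x, y, z in cm, then the turn about the tool's x in rad, then the gripper's target within -1 to 1 (fully open at 1, half-way at 0, shut at -1). A call has 1 to 20 rows; each row is the pose to reach, as a shift and turn from the pose commanded when the call began, along the tool's axes at that moment; what a row does not reach only later rows make up. A row lasts 1/8 s, in which the tool goes at most 62.5 mm and 10.7 degrees, less where a joint would pass 70% of its speed; a pose out of reach is approached as far as the arm can. A call with a gripper value outside its range is refused whole. The fingers move at their own pace and stop on an object; "force" is the grip in N (left out, the last holds). Time passes only in rows, so rows that repeat a pose let the fingers close. It gives the time, the measured TCP pose, the force and the opening at its end, in the units of the state.
- status.state(): the state, without advancing time (a new reading comes with each control period).
- viewer.grab_frame(name): name is "scene" or "top"; returns the picture (480x640x3 uint8, red, green, blue); there is no depth.
- viewer.get_calibration(name): a dict with "camera_matrix" (3x3 intrinsics, pixels), "eye" and "rotation" of the camera in the world. Camera axes: x right, y down, z forward; pixel columns grow to the right and rows downward; lengths in mm; the calibration is good to about 2 mm. A picture is of the moment at which its call begins. get_calibration takes no time and is no camera call.
- env.job_done(): hands the job in, once; it reports no verdict.
The state is a dict: "time_s": time; "qpos": joint angles; "qvel": joint speeds; "effort": joint torques, N m; "ee_pos": TCP position; "ee_rot": TCP orientation; "force": force on the tool from outside, world axes, zero at the start; "torque": the same for the moment, N m; "gripper_width": finger opening in mm.
Only numpy, scipy, OpenCV 4.12 (cv2) and the standard library are available. Lean on these libraries where they do the work, as an engineer would, in place of code of your own. Each camera call takes 0.05 s, during which the arm holds its last target.

## Working session

There is one attempt and no reset: what is moved stays moved. The work goes in short steps, Python scripts to look and compute and a tool call to move; the robot and the scene stay as the last step left them, time stands still between calls to the robot, and variables do not carry over. Pictures are saved under pics/ and viewed, and the job is handed in when it is done.

Besides the shell and the picture viewer there is one more tool, called in YAML: its name, and indented under it one key for each argument. move_arm: Moves the arm, as the interface text tells. Its arguments: {"type":"object","properties":{"moves":{"type":"array","items":{"type":"array"}},"force":{"type":"number"}},"required":["moves"]}

```bash
mkdir -p pics; cat > h.py <<'E'
import numpy as np, cv2
from workcell import status, viewer, env
def grab(n,f,crop=None,s=1):
    im=viewer.grab_frame(n)[:,:,::-1]
    if crop: 
        x0,y0,x1,y1=crop; im=im[y0:y1,x0:x1]
    if s!=1: im=cv2.resize(np.ascontiguousarray(im),None,fx=s,fy=s,interpolation=cv2.INTER_CUBIC)
    cv2.imwrite('pics/'+f,im)
def cal(n):
    c=viewer.get_calibration(n); return np.array(c['camera_matrix']),np.array(c['eye']),np.array(c['rotation'])
def ray(n,u,v,z):
    K,e,R=cal(n); d=np.linalg.inv(K)@[u,v,1]; d=R@d
    return e+d*(z-e[2])/d[2]
def proj(n,p):
    K,e,R=cal(n); q=K@(R.T@(np.array(p,float)-e)); return q[:2]/q[2]
E
python3 - <<'E'
from h import *
grab('scene','s0.png');grab('top','t0.png')
for n in('scene','top'):
    K,e,R=cal(n);print(K.round(1).tolist(),e.round(1),R.round(3).tolist())
print(ray('top',320,240,0)); print(ray('scene',320,240,0)); print(status.state())
E
```

```text
[[560.6, 0.0, 318.8], [0.0, 560.6, 246.7], [0.0, 0.0, 1.0]] [1218.3 -261.3  862. ] [-140.493, -0.03, 66.084]
[[549.9, 0.0, 324.1], [0.0, 549.9, 241.7], [0.0, 0.0, 1.0]] [ 499.3   41.7 1211.6] [-174.676, -2.017, -88.975]Traceback (most recent call last):
  File "<stdin>", line 5, in <module>
  File "h.py", line 13, in ray
    return e+d*(z-e[2])/d[2]
                        ~^^^
IndexError: invalid index to scalar variable.
```

```bash
sed -i "s/np.array(c\['rotation'\])$/Rot.from_euler('xyz',c['rotation'],degrees=True).as_matrix()/; 1a from scipy.spatial.transform import Rotation as Rot" h.py
python3 - <<'E'
from h import *
for n in('scene','top'): print(ray(n,320,240,0).round())
print(proj('top',[0,0,0]),proj('top',[136,-558,214]),proj('scene',[136,-558,214]));print(status.state())
E
```

```text
[554.  36.   0.]
[617.  10.   0.]
[319.40211053 530.91570868] [637.37353098 503.98043349] [-59.48525507 108.97877335]
{'time_s': 0.1, 'qpos': array([-7.74634549e+01,  1.83475847e+01,  8.96996827e+01,  3.07553049e-04,
        7.20449367e+01, -1.14611184e+00]), 'qvel': array([-0.12607672, -0.03961882, -0.11361518, -0.02027793,  0.01261437,
        0.01114518]), 'effort': array([ 7.23930066e-05, -4.13334382e+01, -2.32510042e+01,  7.28816539e-02,
        4.21886018e-02, -6.08802429e-05]), 'ee_pos': array([ 135.94029156, -558.35520597,  291.50640084]), 'ee_rot': array([-91.32782278,  89.90779547, 102.35473912]), 'force': array([-1.23658869,  0.14919158,  0.22718304]), 'torque': array([ 0.00700751, -0.01170449,  0.02565879]), 'gripper_width': 91.06868954202602}
```

View pics/s0.png

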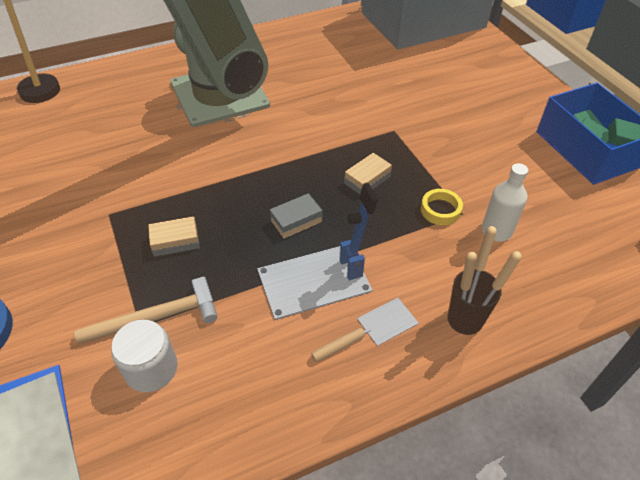

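View pics/t0.png

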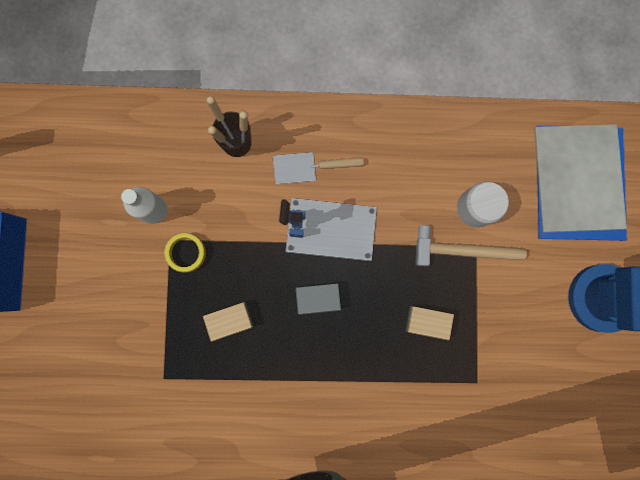

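```bash
python3 - <<'E'
from h import *
im=viewer.grab_frame('top')[:,:,::-1]
def c(x0,y0,x1,y1): return np.ascontiguousarray(im[y0:y1,x0:x1])
def u(a,s): return cv2.resize(a,None,fx=s,fy=s,interpolation=cv2.INTER_CUBIC)
a=u(c(190,290,270,350),5);b=u(c(390,290,470,350),5)
cv2.imwrite('pics/bl.png',np.hstack([a,b]))
cv2.imwrite('pics/fx.png',u(c(260,180,400,320),4))
print(Rot.from_euler('xyz',status.state()['ee_rot'],degrees=True).as_matrix().round(3))
E
```

```text
[[-0.     0.237 -0.972]
 [ 0.001 -0.972 -0.237]
 [-1.    -0.001 -0.   ]]
```

View pics/bl.png

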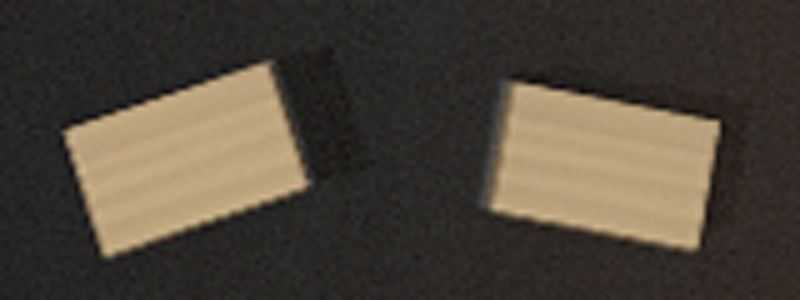

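View pics/fx.png

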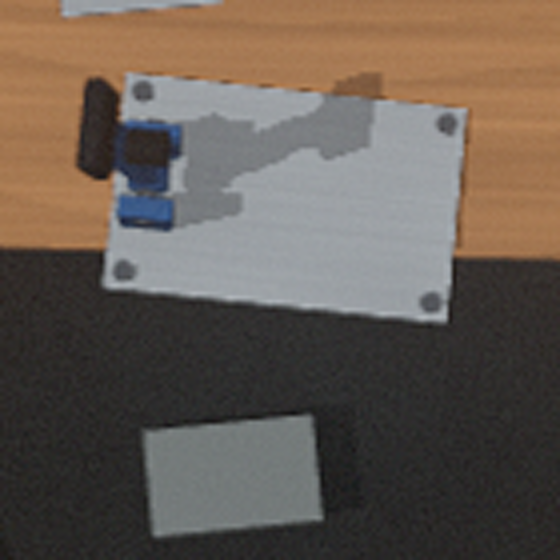

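```bash
python3 - <<'E'
from h import *
def quad(pts,s,ox,oy,z):
    P=np.array([ray('top',(x+.5)/s-.5+ox,(y+.5)/s-.5+oy,z)[:2] for x,y in pts]); e=np.roll(P,-1,0)-P
    m=P.mean(0); d=e[0]-e[2]; print(P.round(1).tolist(),'c',m.round(1),'len',np.linalg.norm(e,axis=1).round(1),'dir(0->1)',np.degrees(np.arctan2(d[1],d[0])).round(1)); return P
quad([(65,131),(272,62),(310,185),(106,258)],5,190,290,36)
quad([(110,82),(320,121),(299,250),(89,208)],5,390,290,36)
quad([(143,431),(314,415),(322,520),(153,537)],4,260,180,36)
P=quad([(125,73),(467,108),(447,323),(104,288)],4,260,180,6)
yd=(P[0]-P[1]+P[3]-P[2]);yd/=np.linalg.norm(yd); print('fix origin',P.mean(0)-20*yd,'ydir',np.degrees(np.arctan2(yd[1],yd[0])))
for n,uv,z in(('tape',(185,253),25),('glue',(150,210),50),('tin',(487,203),90),('hamhead',(424,245),30)): print(n,ray('top',*uv,z).round())
E
```

```text
[[447.6, 255.4], [478.0, 169.5], [426.7, 152.0], [395.1, 236.3]] c [436.8 203.3] len [91.1 54.2 90.1 55.9] dir(0->1) -70.0
[[475.7, -187.3], [460.6, -277.8], [405.9, -268.5], [422.2, -178.5]] c [ 441.1 -228. ] len [91.7 55.5 91.5 54.2] dir(0->1) -99.9
[[510.8, 61.7], [521.0, -29.3], [465.4, -34.4], [454.9, 55.1]] c [488.   13.3] len [91.5 55.8 90.1 56.2] dir(0->1) -83.5
[[708.4, 76.6], [693.3, -113.7], [573.4, -103.7], [588.9, 85.3]] c [641.  -13.9] len [190.9 120.3 189.6 119.9] dir(0->1) -94.6
fix origin [639.39215044 -33.78953484] ydir 85.39068640948288
tape [580. 300.  25.]
glue [668. 372.  50.]
tin [ 693. -334.   90.]
hamhead [ 608. -215.   30.]
```

```bash
cat >> h.py <<'E'
def plan(pts,yaws=None):
    """pts: TCP world targets (mm), yaw of tool y (deg). prints cm shifts/rad turn from current"""
    s=status.state(); p=s['ee_pos']; R=Rot.from_euler('xyz',s['ee_rot'],degrees=True).as_matrix()
    y0=np.degrees(np.arctan2(R[1,1],R[0,1]))
    for x,y,z,yw in pts:
        d=R.T@(np.array([x,y,z])-p)/10
        t=(y0-yw+180)%360-180
        print('[%.2f,%.2f,%.2f] %.3f rad'%(*d,np.radians(t)))
def st():
    s=status.state(); R=Rot.from_euler('xyz',s['ee_rot'],degrees=True).as_matrix()
    print('t',round(s['time_s'],2),'p',s['ee_pos'].round(1),'yaw',np.degrees(np.arctan2(R[1,1],R[0,1])).round(2),'F',s['force'].round(1),'w',round(s['gripper_width'],1),'j',s['qpos'].round(0))
E
python3 -c "
from h import *
plan([(449.1,-181.7,200,-9.9),(449.1,-181.7,92,-9.9)])"
```

```text
[9.20,-29.18,-39.34] -1.159 rad
[20.00,-29.17,-39.34] -1.159 rad
```

move_arm:
  moves:
    - [[9.2,-29.2,-39.3],-1.16,1]
    - [[9.2,-29.2,-39.3],-1.16,1]
    - [[9.2,-29.2,-39.3],-1.16,1]
    - [[9.2,-29.2,-39.3],-1.16,1]
    - [[9.2,-29.2,-39.3],-1.16,1]
    - [[9.2,-29.2,-39.3],-1.16,1]
    - [[9.2,-29.2,-39.3],-1.16,1]
    - [[9.2,-29.2,-39.3],-1.16,1]
    - [[9.2,-29.2,-39.3],-1.16,1]
    - [[9.2,-29.2,-39.3],-1.16,1]
    - [[9.2,-29.2,-39.3],-1.16,1]

```text
time_s: 1.52
ee_pos: [448.1, -183.1, 200.4]
ee_rot: [9.4, 90.0, -90.6]
force: [-0.7, -0.1, 0.5]
gripper_width: 91.3
```

```bash
python3 -c "
from h import *
st()
plan([(449.1,-181.7,92,-9.9)])"
```

```text
t 1.52 p [ 448.1 -183.1  200.4] yaw -9.96 F [-0.7 -0.1  0.5] w 91.3 j [-24.  15. 109.  -0.  56. -14.]
[10.84,0.07,-0.16] -0.001 rad
```

Descend and close gently at the A end.

move_arm:
  moves:
    - [[5.5,0.1,-0.15],0,1]
    - [[10.8,0.1,-0.15],0,1]
    - [[10.8,0.1,-0.15],0,0.1]
    - [[10.8,0.1,-0.15],0,-0.3]
    - [[10.8,0.1,-0.15],0,-0.3]
    - [[10.8,0.1,-0.15],0,-0.3]
    - [[10.8,0.1,-0.15],0,-0.3]
  force: 6

```text
time_s: 2.4
ee_pos: [450.6, -181.1, 93.9]
ee_rot: [68.7, 89.8, -31.2]
force: [-0.5, -0.4, 7.5]
gripper_width: 56.1
```

```bash
python3 -c "
from h import *
st(); grab('scene','s1.png',(100,150,300,300),4)"
```

```text
t 2.4 p [ 450.6 -181.1   93.9] yaw -9.85 F [-0.5 -0.4  7.5] w 56.1 j [-23.  23. 116.  -0.  40. -13.]
```

View pics/s1.png

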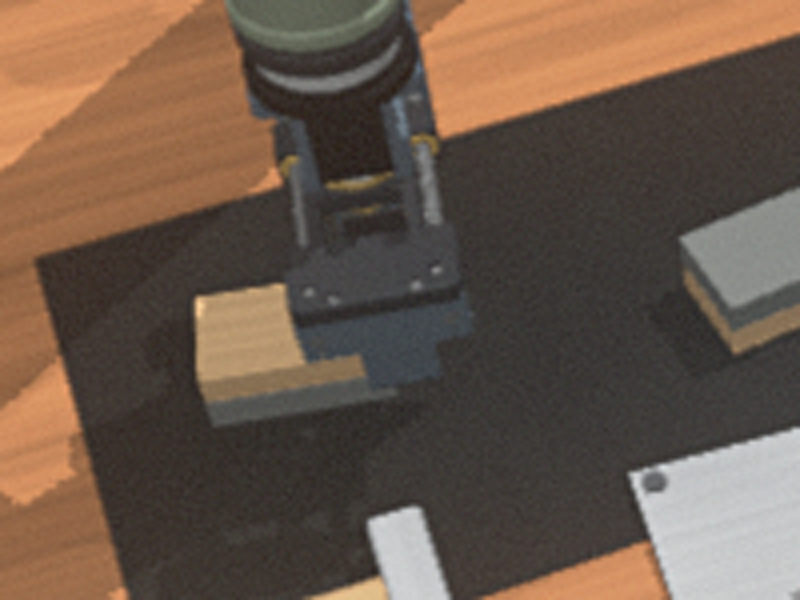

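move_arm:
  moves:
    - [[-1.1,0,0.4],0,-0.3]
    - [[-2.0,0,0.95],0,-0.3]
    - [[-2.9,0,1.6],0,-0.3]
    - [[-3.7,0,2.4],0,-0.3]
    - [[-4.4,0,3.3],0,-0.3]
    - [[-5.0,0,4.3],0,-0.3]
    - [[-5.5,0,5.3],0,-0.3]
    - [[-5.8,0,6.4],0,-0.3]
    - [[-5.8,0,6.4],0,-0.3]

```text
time_s: 3.58
ee_pos: [439.1, -244.6, 150.4]
ee_rot: [61.8, 90.0, -38.1]
force: [0.2, -0.9, -1.7]
gripper_width: 55.9
```

```bash
python3 -c "
from h import *
st(); grab('scene','s2.png',(100,150,300,300),4)"
```

```text
t 3.58 p [ 439.1 -244.6  150.4] yaw -9.93 F [ 0.2 -0.9 -1.7] w 55.9 j [-30.  20. 111.  -0.  50. -21.]
```

View pics/s2.png

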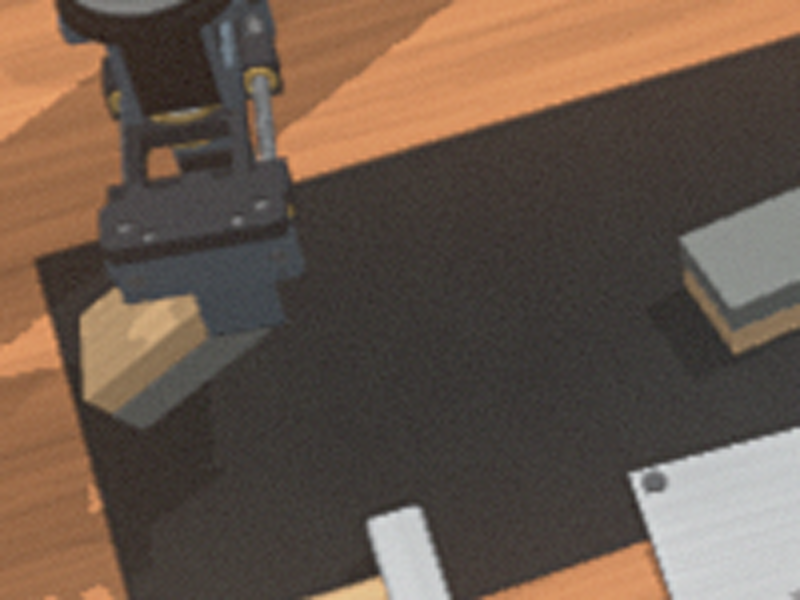

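move_arm:
  moves:
    - [[0,0,0],0,-0.3]
    - [[0,0,0],0,-0.3]
    - [[0,0,0],0,-0.3]
    - [[0,0,0],0,-0.3]
  force: 3

```text
time_s: 4.12
ee_pos: [439.1, -243.6, 150.2]
ee_rot: [-77.2, 90.0, -177.0]
force: [0.7, 0.6, -1.1]
gripper_width: 56.2
```

```bash
python3 -c "
from h import *
st(); grab('scene','s3.png',(100,150,300,300),4)"
```

```text
t 4.12 p [ 439.1 -243.6  150.2] yaw -9.84 F [ 0.7  0.6 -1.1] w 56.2 j [-30.  20. 111.  -0.  50. -20.]
```

View pics/s3.png

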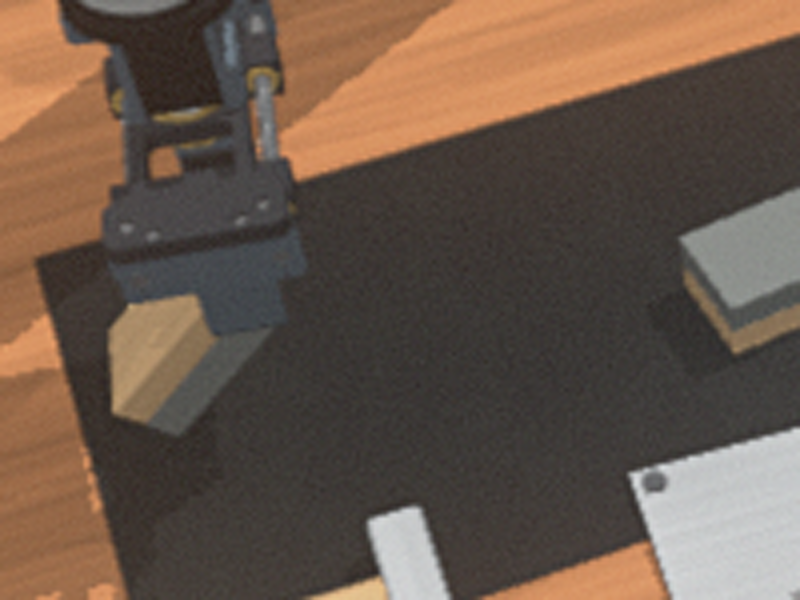

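move_arm:
  moves:
    - [[0.1,0,0.6],0,-0.3]
    - [[-0.1,0,1.3],0,-0.3]
    - [[-0.2,0,2.0],0,-0.3]
    - [[-0.3,0,2.7],0,-0.3]
    - [[-0.3,0,3.4],0,-0.3]
    - [[-0.2,0,4.1],0,-0.3]
    - [[0,0,4.7],0,-0.3]
    - [[0.1,0,5.3],0,-0.3]
    - [[0.1,0,5.3],0,-0.3]

```text
time_s: 5.3
ee_pos: [429.9, -296.6, 149.0]
ee_rot: [-8.1, 90.0, -108.0]
force: [-0.5, -0.5, 1.7]
gripper_width: 56.1
```

```bash
python3 -c "
from h import *
st(); grab('scene','s4.png',(100,150,300,300),4)"
```

```text
t 5.3 p [ 429.9 -296.6  149. ] yaw -9.88 F [-0.5 -0.5  1.7] w 56.1 j [-36.  21. 108.  -0.  50. -26.]
```

View pics/s4.png

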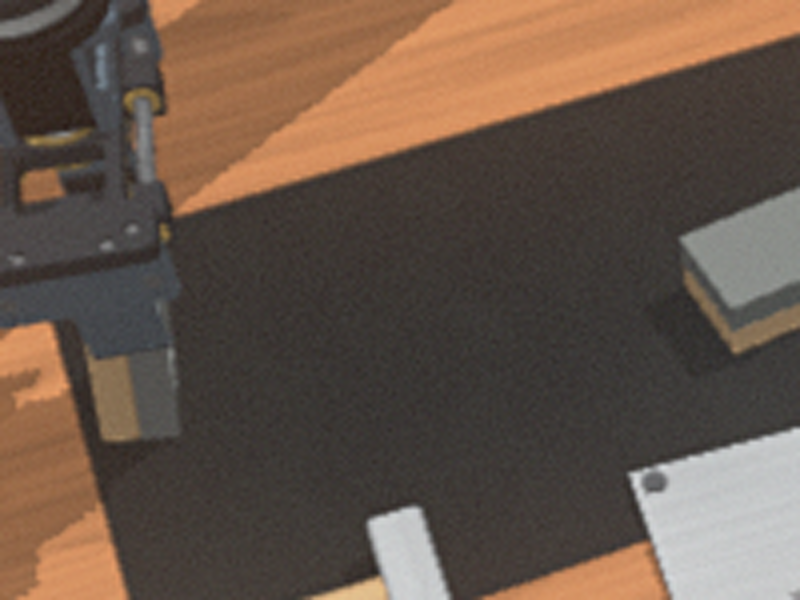

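move_arm:
  moves:
    - [[0,0,0],0,-0.3]
    - [[-0.8,0,0],0,-0.3]
    - [[-0.8,0,0],0.18,-0.3]
    - [[-0.8,0,0],0.36,-0.3]
    - [[-0.8,0,0],0.54,-0.3]
    - [[-0.8,0,0],0.7,-0.3]
    - [[-0.8,0,0],0.7,-0.3]
  force: 12

```text
time_s: 6.22
ee_pos: [430.1, -295.7, 157.5]
ee_rot: [163.4, 90.0, 23.6]
force: [1.1, -0.8, -0.8]
gripper_width: 55.6
```

```bash
python3 -c "
from h import *
st(); grab('scene','s5.png',(80,150,280,300),4)"
```

```text
t 6.22 p [ 430.1 -295.7  157.5] yaw -49.84 F [ 1.1 -0.8 -0.8] w 55.6 j [-36.  21. 108.   0.  52.  14.]
```

View pics/s5.png

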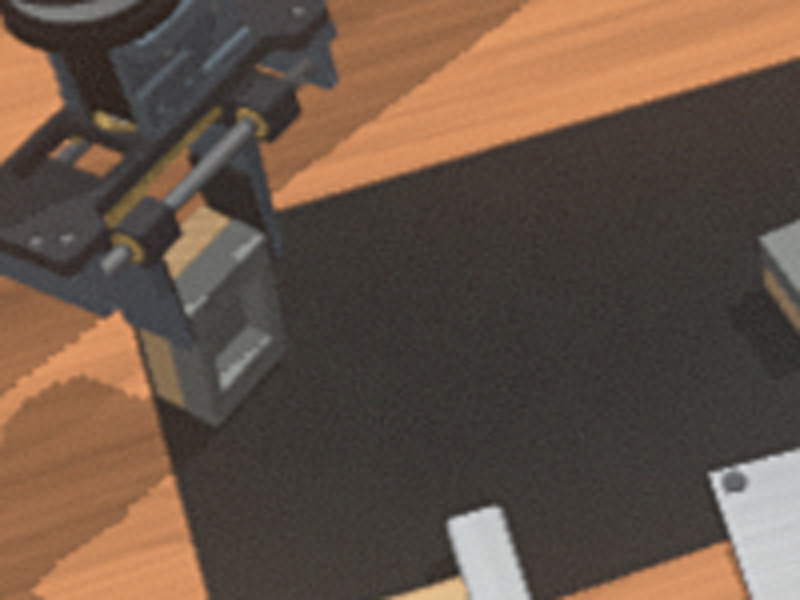

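```bash
python3 -c "
from h import *
plan([(440,-130,160,-9.9),(440,-130,149.5,-9.9)])"
```

```text
[-0.26,-12.02,-11.46] -0.696 rad
[0.79,-12.02,-11.46] -0.696 rad
```

move_arm:
  moves:
    - [[-1,-3,-3],-0.15,-0.3]
    - [[-1,-6,-6],-0.3,-0.3]
    - [[-1,-9,-9],-0.45,-0.3]
    - [[-0.6,-12,-11.5],-0.6,-0.3]
    - [[-0.2,-12,-11.5],-0.7,-0.3]
    - [[0.4,-12,-11.5],-0.7,-0.3]
    - [[0.8,-12,-11.5],-0.7,-0.3]
    - [[0.8,-12,-11.5],-0.7,-0.3]

```text
time_s: 7.28
ee_pos: [440.9, -130.6, 149.1]
ee_rot: [-81.6, 90.0, 178.5]
force: [0.0, 0.1, -1.5]
gripper_width: 55.7
```

```bash
python3 -c "
from h import *
st(); grab('scene','s6.png',(120,130,320,280),4)"
```

```text
t 7.28 p [ 440.9 -130.6  149.1] yaw -9.92 F [ 0.   0.1 -1.5] w 55.7 j [-18.  17. 116.  -0.  47.  -8.]
```

View pics/s6.png

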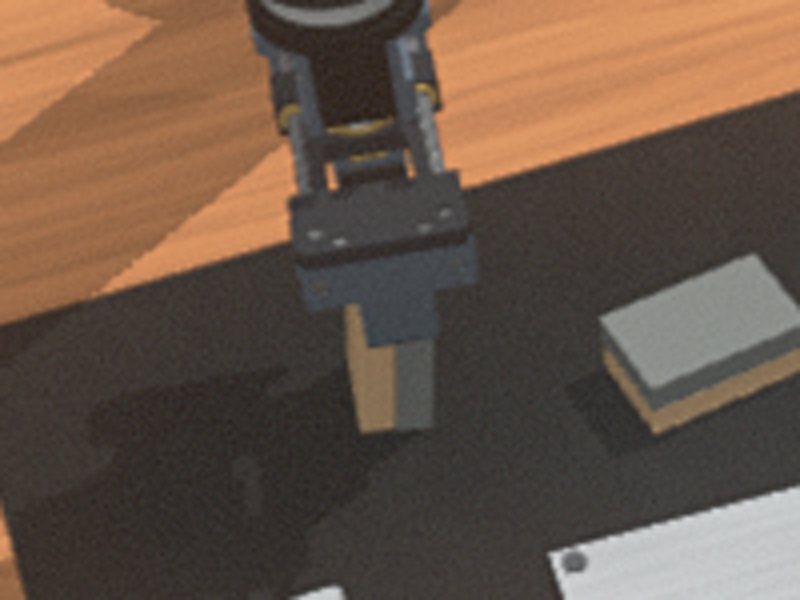

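move_arm:
  moves:
    - [[0.2,0,0],0,-0.3]
    - [[0.3,0,0],0,-0.3]
    - [[0.3,0,0],0,0]
    - [[0.3,0,0],0,1]
    - [[0.3,0,0],0,1]
    - [[0.3,0,0],0,1]
    - [[-2.5,0,0],0,1]
    - [[-5,0,0],0,1]
    - [[-5,0,-2.5],0,-1]
    - [[-5,0,-5.2],0,-1]
    - [[-5,0,-5.2],0,-1]
    - [[-5,0,-5.2],0,-1]
  force: 4

```text
time_s: 8.82
ee_pos: [449.7, -79.2, 199.1]
ee_rot: [-14.0, 90.0, -113.8]
force: [0.4, -0.7, -0.3]
gripper_width: 54.1
```

```bash
python3 -c "
from h import *
st(); grab('scene','s7.png',(120,130,320,280),4)"
```

```text
t 8.82 p [449.7 -79.2 199.1] yaw -9.83 F [ 0.4 -0.7 -0.3] w 54.1 j [-11.  13. 112.  -0.  55.  -2.]
```

View pics/s7.png

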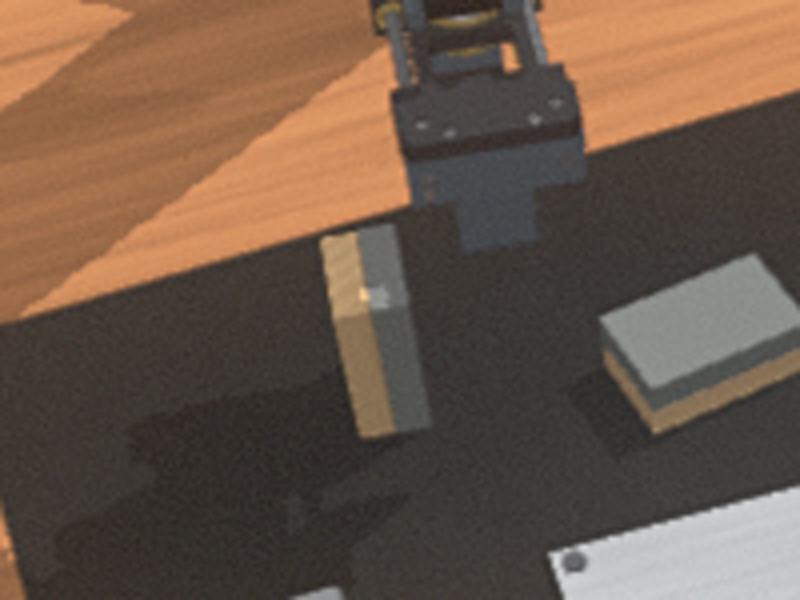

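move_arm:
  moves:
    - [[0,0,0],0,-1]
    - [[0,0,0],0,-1]
    - [[2.5,0,0],0,-1]
    - [[5,0,0],0,-1]
    - [[5,0,1],0,-1]
    - [[5,0,2],0,-1]
    - [[5,0,3],0,-1]
    - [[5,0,4],0,-1]
    - [[5,0,5],0,-1]
    - [[5,0,6],0,-1]
    - [[5,0,6],0,-1]
    - [[3,0,6],0,-1]

```text
time_s: 10.38
ee_pos: [438.5, -137.7, 168.3]
ee_rot: [-100.1, 89.8, 160.1]
force: [0.2, -0.8, 0.1]
gripper_width: 0.4
```

```bash
python3 -c "
from h import *
st(); grab('scene','s8.png',(120,130,320,280),4)"
```

```text
t 10.38 p [ 438.5 -137.7  168.3] yaw -9.87 F [ 0.2 -0.8  0.1] w 0.4 j [-19.  15. 114.   0.  51.  -9.]
```

View pics/s8.png

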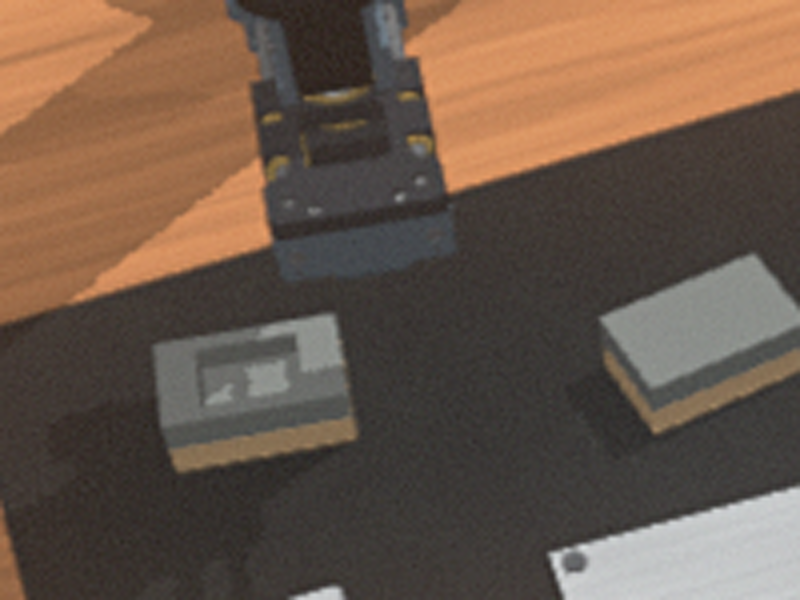

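Pocket up. Raise, open, shift aside to get a clear top view.

move_arm:
  moves:
    - [[-4,0,-2],0,1]
    - [[-4,0,-8],0,1]
    - [[-4,0,-12],0,1]

```text
time_s: 10.8
ee_pos: [460.3, -18.0, 209.6]
ee_rot: [108.7, 89.9, 8.9]
force: [0.5, 0.2, -0.0]
gripper_width: 27.9
```

```bash
python3 -c "
from h import *
st(); grab('top','t9.png',(360,270,460,345),8)"
```

```text
t 10.8 p [460.3 -18.  209.6] yaw -9.83 F [ 0.5  0.2 -0. ] w 27.9 j [ -4.  12. 111.   0.  56.   6.]
```

View pics/t9.png

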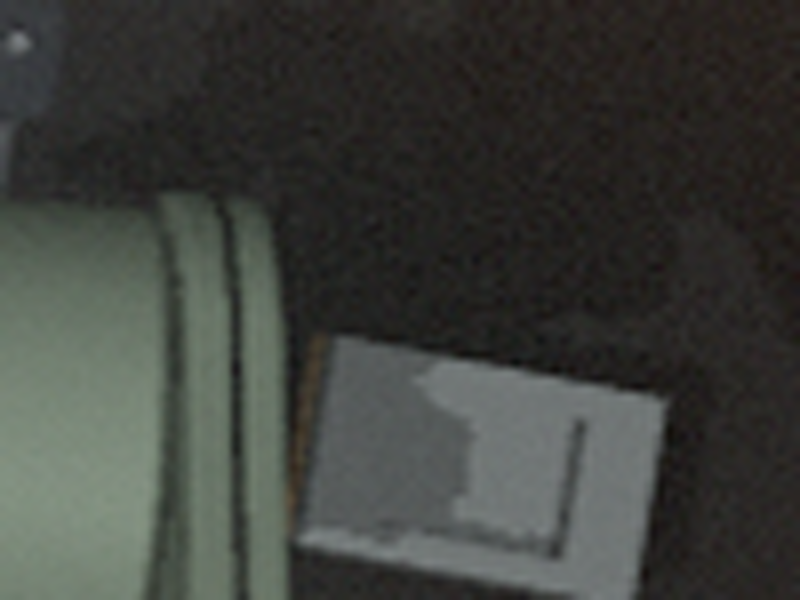

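```bash
python3 -c "
from h import *
P=[ray('top',(x+.5)/8-.5+360,(y+.5)/8-.5+270,36)[:2] for x,y in [(333,336),(667,400),(300,543)]]
c=(P[1]+P[2])/2; d=P[0]-P[1]; e=P[0]-P[2]
print(c,np.linalg.norm(d),np.linalg.norm(e),np.degrees(np.arctan2(d[1],d[0])))
yw=np.degrees(np.arctan2(d[1],d[0]))-90
plan([(c[0],c[1],200,yw),(c[0],c[1],82,yw)])"
```

```text
[ 428.39561204 -205.59484993] 91.09263758911287 55.365633463429006 80.22299410104941
[0.87,0.04,19.36] 0.001 rad
[12.67,0.02,19.40] 0.001 rad
```

move_arm:
  moves:
    - [[0.5,0,5],0,1]
    - [[0.9,0,10],0,1]
    - [[0.9,0,15],0,1]
    - [[0.9,0,19.4],0,1]
    - [[0.9,0,19.4],0,1]
    - [[6,0,19.4],0,1]
    - [[11,0,19.4],0,1]
    - [[12.7,0,19.4],0,1]
    - [[12.7,0,19.4],0,1]
    - [[12.7,0,19.4],0,-0.3]
    - [[12.7,0,19.4],0,-0.3]
    - [[12.7,0,19.4],0,-0.3]
    - [[12.7,0,19.4],0,-0.3]
    - [[12.7,0,19.4],0,-0.3]
  force: 20

```text
time_s: 12.6
ee_pos: [427.0, -211.0, 82.6]
ee_rot: [72.9, 90.0, -26.9]
force: [-0.5, 0.5, 3.1]
gripper_width: 56.0
```

```bash
python3 -c "
from h import *
st()
plan([(428,-205,160,-9.8),(639.4,-33.8,160,-4.6),(639.4,-33.8,89,-4.6)])"
```

```text
t 12.6 p [ 427.  -211.    82.6] yaw -9.86 F [-0.5  0.5  3.1] w 56.0 j [-28.  24. 118.   0.  38. -18.]
[-7.74,0.00,-0.61] -0.001 rad
[-7.73,17.90,-21.10] -0.092 rad
[-0.63,17.89,-21.10] -0.092 rad
```

move_arm:
  moves:
    - [[-4,0,0],0,-0.3]
    - [[-7.7,0,0],0,-0.3]
    - [[-7.7,3.6,-4.1],-0.02,-0.3]
    - [[-7.7,7.2,-8.2],-0.04,-0.3]
    - [[-7.7,10.8,-12.3],-0.06,-0.3]
    - [[-7.7,14.4,-16.4],-0.08,-0.3]
    - [[-7.7,17.9,-20.5],-0.092,-0.3]
    - [[-7.7,17.9,-20.5],-0.092,-0.3]
    - [[-5,17.9,-20.5],-0.092,-0.3]
    - [[-3,17.9,-20.5],-0.092,-0.3]
    - [[-3,17.9,-20.5],-0.092,-0.3]

```text
time_s: 13.98
ee_pos: [636.2, -40.1, 110.1]
ee_rot: [-86.8, 89.7, 178.6]
force: [0.9, 0.3, -1.7]
gripper_width: 56.1
```

```bash
python3 -c "
from h import *
st();plan([(639,-39.3,88.6,-4.6)]); grab('scene','s10.png',(220,170,420,320),4)"
```

```text
t 13.97 p [636.2 -40.1 110.1] yaw -4.62 F [ 0.9  0.3 -1.7] w 56.1 j [-5. 33. 94. -0. 53. -0.]
[2.15,0.28,-0.10] -0.000 rad
```

View pics/s10.png

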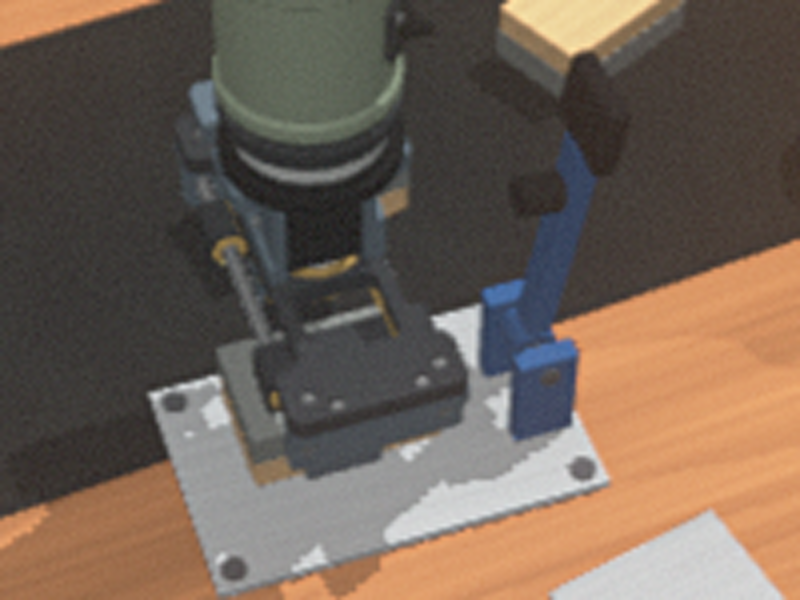

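move_arm:
  moves:
    - [[1,0.3,-0.1],0,-0.3]
    - [[1.8,0.3,-0.1],0,-0.3]
    - [[2.1,0.3,-0.1],0,-0.3]
    - [[2.2,0.3,-0.1],0,-0.3]
    - [[2.2,0.3,-0.1],0,0.3]
    - [[2.2,0.3,-0.1],0,0.8]
    - [[2.2,0.3,-0.1],0,0.8]
    - [[2.2,0.3,-0.1],0,0.8]
    - [[-2,0.3,-0.1],0,0.8]
    - [[-8,0.3,-0.1],0,0.8]
    - [[-12,0.3,3],0,0.8]
    - [[-14,0.3,9],0,0.8]
    - [[-16,0.3,14],0,0.8]
    - [[-16,0.3,20],0,0.8]
    - [[-16,0.3,20],0,-1]

```text
time_s: 15.9
ee_pos: [624.5, -243.3, 272.3]
ee_rot: [17.0, 89.9, -77.9]
force: [0.2, 1.1, -0.2]
gripper_width: 75.0
```

```bash
python3 -c "
from h import *
st();grab('top','t11.png',(270,180,400,278),6)"
```

```text
t 15.9 p [ 624.5 -243.3  272.3] yaw -4.89 F [ 0.2  1.1 -0.2] w 75.0 j [-22.  28.  78.  -0.  75. -17.]
```

View pics/t11.png

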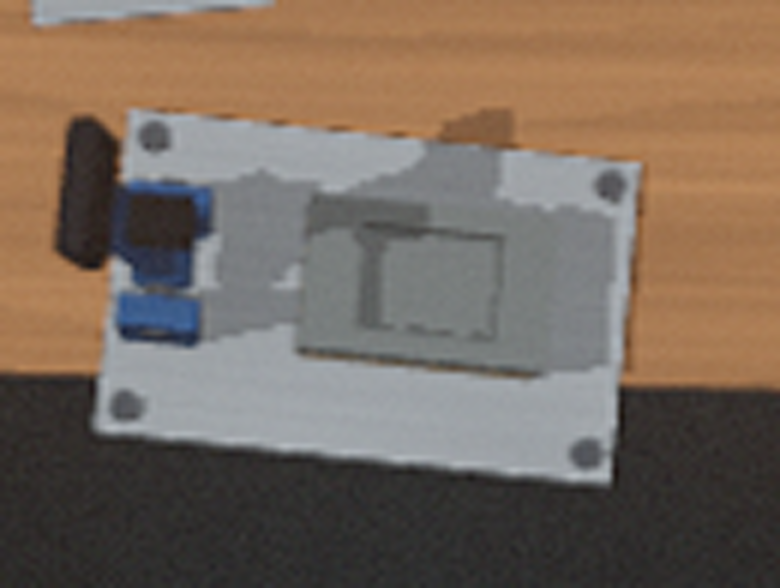

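```bash
python3 -c "
from h import *
P=np.array([ray('top',(x+.5)/6-.5+270,(y+.5)/6-.5+180,42)[:2] for x,y in [(315,195),(553,215),(537,375),(297,351)]])
print(P.round(1),P.mean(0)); print(P.mean(0)-[639.4,-33.8])
o=np.array([639.4,-33.8]);a=np.radians(85.4);yd=np.array([np.cos(a),np.sin(a)])
for th in (1.6,1.2,.9,.6,.3,.02):
  p=o+yd*(95-140*np.cos(th)); print(th,p.round(1),round(52+140*np.sin(th),1))
# paddle check
p=o+yd*(95+4)
print(proj('top',[*p,192]),proj('scene',[*p,192]))
"
```

```text
[[672.9   7.9]
 [667.7 -77.6]
 [609.9 -72.5]
 [616.7  13.3]] [641.78579048 -32.21937275]
[2.38579048 1.58062725]
1.6 [647.3  65. ] 191.9
1.2 [643.   10.3] 182.5
0.9 [640.  -25.9] 161.7
0.6 [637.8 -54.3] 131.0
0.3 [636.3 -72.4] 93.4
0.02 [635.8 -78.6] 54.8
[293.91097815 213.20004607] [358.69307455 199.53374632]
```

```bash
python3 -c "
from h import *
o=np.array([639.4,-33.8]);a=np.radians(85.4);yd=np.array([np.cos(a),np.sin(a)]);xd=np.array([yd[1],-yd[0]])
for x,y in [(58,250),(115,265),(85,118)]:
  for z in(175,210):
    q=ray('top',(x+.5)/6-.5+270,(y+.5)/6-.5+180,z)[:2]-o; print(z,q@xd,q@yd)
plan([(624.5,-243.3,320,-4.6),(650,160,320,-4.6),(650,160,258,-4.6)])
"
```

```text
175 -15.750930895268725 125.60283046419705
210 -20.13725256651835 123.52277753928124
175 -18.657458983271695 107.22282926279763
210 -22.94564117084688 105.76338063731555
175 27.088734198018383 121.55575787229064
210 21.255922939968915 119.61235513706397
[-4.80,-0.00,0.23] -0.003 rad
[-4.79,-0.82,-40.18] -0.003 rad
[1.41,-0.82,-40.17] -0.003 rad
```

move_arm:
  moves:
    - [[-4.8,-0.5,0],0,-1]
    - [[-4.8,-0.8,-5],0,-1]
    - [[-4.8,-0.8,-11],0,-1]
    - [[-4.8,-0.8,-17],0,-1]
    - [[-4.8,-0.8,-23],0,-1]
    - [[-4.8,-0.8,-29],0,-1]
    - [[-4.8,-0.8,-35],0,-1]
    - [[-4.8,-0.8,-38.5],0,-1]
    - [[-4.8,-0.8,-38.5],0,-1]
    - [[-4.8,-0.8,-38.5],0,-1]
    - [[-4.8,-0.8,-38.5],0,-1]

```text
time_s: 17.32
ee_pos: [647.9, 144.4, 320.3]
ee_rot: [-20.6, 90.0, -115.3]
force: [1.2, -1.0, 0.1]
gripper_width: 0.7
```

```bash
python3 -c "
from h import *
st();plan([(651,140,256,-4.6)])
o=np.array([639.4,-33.8]);a=np.radians(85.4);yd=np.array([np.cos(a),np.sin(a)])
# finger contact with back of paddle
for th in (1.7,1.5,1.3,1.1,.9,.7):
  c=np.array([95-140*np.cos(th),52+140*np.sin(th)]); n=np.array([np.sin(th),np.cos(th)]) # back normal
  # tip centre: finger box half 16; lower corner (-16, tip) contacts back surface at c+6n
  k=c+6*n; f=k[0]+16; w=o+yd*f; print(th,k.round(1),'fing',w.round(1),'tcp z',round(k[1]-8+78,1))
"
```

```text
t 17.32 p [647.9 144.4 320.3] yaw -4.64 F [ 1.2 -1.   0.1] w 0.7 j [12. 26. 74. -0. 80. 16.]
[6.43,0.35,0.41] -0.001 rad
1.7 [119.  190.1] fing [650.2 100.8] tcp z 260.1
1.5 [ 91.1 192.1] fing [648.   72.9] tcp z 262.1
1.3 [ 63.3 188.5] fing [645.8  45.3] tcp z 258.5
1.1 [ 36.8 179.5] fing [643.6  18.9] tcp z 249.5
0.9 [ 12.7 165.4] fing [641.7  -5.2] tcp z 235.4
0.7 [ -8.2 146.8] fing [640. -26.] tcp z 216.8
```

move_arm:
  moves:
    - [[3,0.3,0.4],0,-1]
    - [[6.2,0.3,0.4],0,-1]
    - [[6.2,0.3,2.4],0,-1]
    - [[6.0,0.3,4.4],0,-1]
    - [[5.9,0.3,5.8],0,-1]
    - [[5.8,0.3,7.1],0,-1]
    - [[6.0,0.3,8.5],0,-1]
    - [[6.2,0.3,9.9],0,-1]
    - [[6.6,0.3,11.2],0,-1]
    - [[7.1,0.3,12.5],0,-1]
    - [[7.8,0.3,13.7],0,-1]
    - [[8.5,0.3,14.9],0,-1]
    - [[9.5,0.3,16],0,-1]
    - [[10.4,0.3,17],0,-1]

```text
time_s: 19.08
ee_pos: [637.1, -25.1, 215.2]
ee_rot: [-94.4, 89.9, 171.0]
force: [-0.5, 1.9, 0.6]
gripper_width: 0.3
```

```bash
python3 -c "
from h import *
st();grab('scene','s12.png',(220,170,420,320),4)"
```

```text
t 19.07 p [637.1 -25.1 215.2] yaw -4.59 F [-0.5  1.9  0.6] w 0.3 j [-3. 27. 87.  0. 66.  1.]
```

View pics/s12.png

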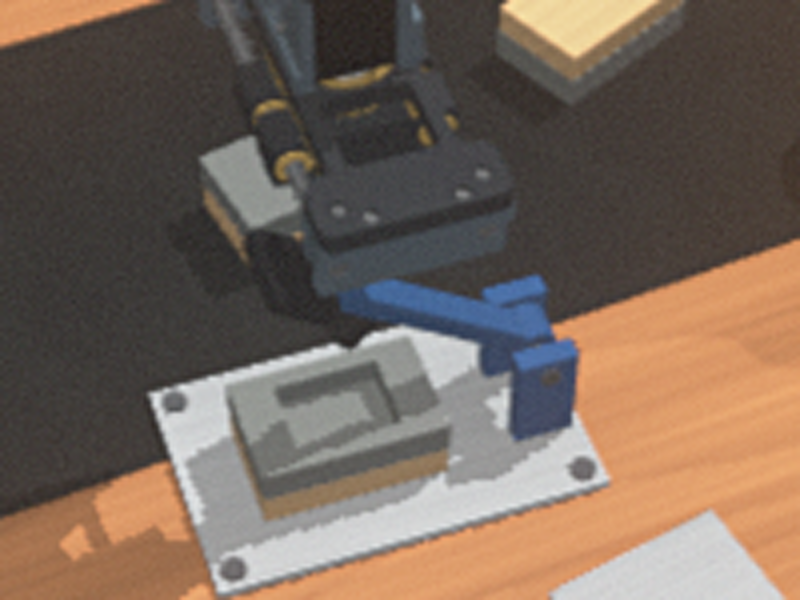

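move_arm:
  moves:
    - [[0.8,0.1,1.1],0,-1]
    - [[1.7,0.1,2.1],0,-1]
    - [[2.8,0.1,2.8],0,-1]
    - [[4.0,0.1,3.4],0,-1]
    - [[5.0,0.1,3.9],0,-1]
    - [[6.0,0.1,4.3],0,-1]
    - [[6.6,0.1,4.4],0,-1]
    - [[7.2,0.1,4.5],0,-1]
    - [[7.6,0.1,4.6],0,-1]
    - [[7.6,0.1,4.6],0,-1]

```text
time_s: 20.38
ee_pos: [634.8, -70.4, 140.0]
ee_rot: [-52.8, 90.0, -147.3]
force: [-0.8, -0.5, 0.2]
gripper_width: 0.4
```

```bash
python3 -c "
from h import *
st();grab('scene','s13.png',(220,170,420,320),4)"
```

```text
t 20.38 p [634.8 -70.4 140. ] yaw -4.58 F [-0.8 -0.5  0.2] w 0.4 j [-7. 31. 92. -0. 57. -3.]
```

View pics/s13.png

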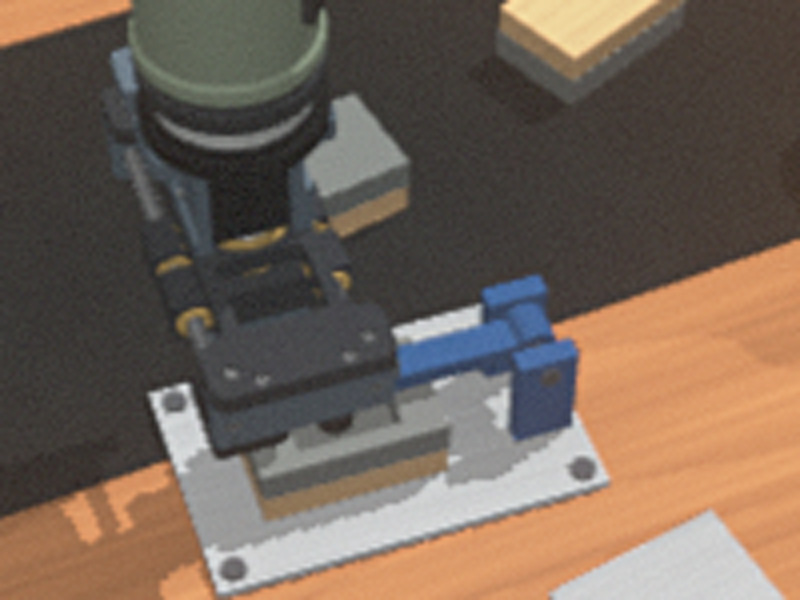

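Press down until force appears, in small steps.

move_arm:
  moves:
    - [[0.15,0,0.5],0,-1]
    - [[0.3,0,0.5],0,-1]
    - [[0.3,0,0.5],0,-1]

```text
time_s: 20.8
ee_pos: [634.6, -75.7, 138.9]
ee_rot: [80.3, 89.9, -14.3]
force: [-1.2, -0.3, 7.1]
gripper_width: 0.7
```

```bash
python3 -c "
from h import *
st()"
```

```text
t 20.8 p [634.6 -75.7 138.9] yaw -4.59 F [-1.2 -0.3  7.1] w 0.7 j [-8. 31. 93. -0. 56. -3.]
```

move_arm:
  moves:
    - [[0.1,0,0],0,-1]
    - [[0.2,0,0],0,-1]
    - [[0.2,0,0],0,-1]

```text
time_s: 21.18
ee_pos: [634.6, -75.6, 138.7]
ee_rot: [79.1, 89.9, -15.5]
force: [-6.0, 2.1, 15.7]
gripper_width: 0.3
```

```bash
python3 -c "
from h import *
st()"
```

```text
t 21.18 p [634.6 -75.6 138.7] yaw -4.59 F [-6.   2.1 15.7] w 0.3 j [-8. 31. 93. -0. 56. -3.]
```

Stalled: the foot is seated. Retreat straight up and aside (toward −y).

move_arm:
  moves:
    - [[-1,0,0],0,-1]
    - [[-5,0,0],0,-1]
    - [[-10,0,0],0,-1]
    - [[-16,0,3],0,-1]
    - [[-18,0,9],0,-1]
    - [[-18,-3,15],0,-1]
    - [[-18,-8,20],0,-1]
    - [[-18,-8,20],0,-1]
    - [[-18,-8,20],0,-1]
    - [[-18,-8,20],0,-1]

```text
time_s: 22.42
ee_pos: [539.7, -267.4, 315.2]
ee_rot: [121.4, 90.0, 26.9]
force: [-0.1, 0.3, 0.4]
gripper_width: 0.4
```

```bash
python3 -c "
from h import *
st();grab('scene','s14.png');grab('scene','s14c.png',(230,220,390,330),5);grab('top','t14.png')"
```

```text
t 22.43 p [ 539.7 -267.4  315.2] yaw -4.52 F [-0.1  0.3  0.4] w 0.4 j [-27.  20.  84.   0.  76. -23.]
```

View pics/s14c.png

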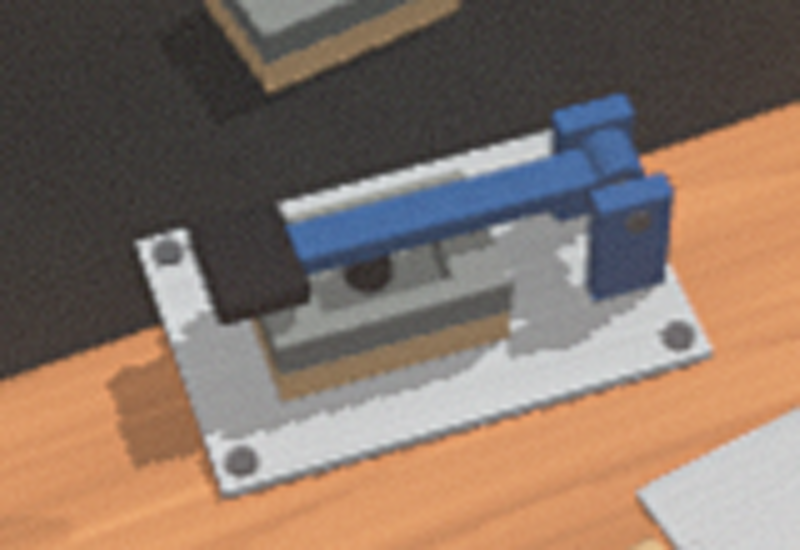

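View pics/t14.png

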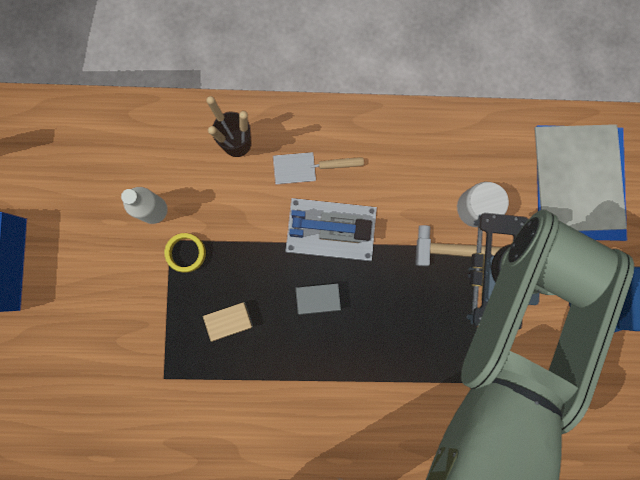

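```bash
python3 -c "
from h import *
print(env.job_done())"
```

```text
the job is handed in; nothing more can be done
None
```

The pocketed block is on the fixture plate, pocket up, with the clamp foot on the pocket floor. I handed the job in at about 22.4 s; no verdict is reported back.

- **Finding the pocket:** I stood the right-hand unchecked block on end and turned it toward the scene camera. The pocket was in that one, so the other unchecked block was never moved.
- **Placing:** I pushed the block over so its pocket faced up and laid it on the plate. The top picture showed its centre about 3 mm from the fixture origin (24 mm allowed).
- **Clamping:** I pushed the paddle down with the closed fingertips. It stopped moving under about 16 N, with the fingertip about 61 mm above the bench. That is the height worked out for the foot on the pocket floor (about 0.02 rad). The clamp angle itself cannot be read directly.
- **Last look:** The pictures after the arm withdrew show the clamp arm level and the foot in the pocket. The other two blocks are on the mat, off the plate. The tape, glue, scraper and hammer head appear where they started. The robot arm hid part of the hammer handle and overlapped the edge of the tin, but what showed of both looked unmoved. The arm was clear and the force reading near zero.

Two things did not go as planned. The block at first hung only about halfway round in the grip, so I loosened the grip and used the mat to bring it upright. The grasp for placing was also about 5 mm off centre, which I corrected when setting the block down.

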